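# Unscrew the sample canister's lid

### The arm

A 7-joint arm with a two-finger parallel gripper is mounted at the origin on a cart in front of the work surface, level with it; the furniture and walls round the work are solid. World frame = base frame: x ahead of the robot, y to its left, z up, the work surface at z = 0. Lengths are in m, angles in rad, forces in N, time in s.
With the tool pointing down it reaches from about 0.4 to 0.875 m from the base axis. Payload 6.5 kg.
Tool frame: the origin (TCP) lies midway between the tips of the shut fingers; the grasp point (between the pads) lies 19 mm behind it; z points along the fingers, y is the direction in which the jaws open and shut (so a half turn about z gives the same grasp; the last joint's range is limited). The gripper opens to 88 mm and grips with 3 to 60 N. Pads are 18 mm wide; open, the fingers measure 123 mm over their backs; the gripper's body (75 mm by 187 mm) begins 45 mm behind the grasp point.
Start: joints at [1.112, 0.536, -0.004, 1.538, 0.003, 1.067, -0.071], TCP at [0.249, -0.6, 0.239] pointing down, gripper open.
Joint ranges: [-2.7, 2.7], [-0.37, 2.16], [-1.27, 1.26], [0.24, 2.4], [-1.31, 4.45], [0.19, 1.91], [-2.76, 2.76]. Speed limits (rad/s): [2.39, 2.39, 3.14, 3.14, 3.14, 3.14, 3.14].

### API

Orientations are given as [roll, pitch, yaw] about the fixed x, y, z axes, in that order (R = Rz(yaw) Ry(pitch) Rx(roll)).
In Python, from station import bot gives the robot as it stands.
- The arm moves only by the shell command python3 -m handwheel 'ROWS' [FORCE]. ROWS is JSON, a list of rows, each an object of numbers: "jaw": the opening, from -1 (shut) to 1 (fully open), so that 0 is half open; "tx", "ty", "tz": the shift along the tool's x, y, z in mm; "rx", "ry", "rz": the turn, a rotation vector about the tool's x, y, z in degrees. In form: [{"jaw": .., "tx": .., "ty": .., "tz": .., "rx": .., "ry": .., "rz": ..}, ...]. A call has 1 to 10 rows; each row shifts and turns the commanded pose from where the row before left it, along the tool's axes as they then stand; what a row does not reach is not made up. A row lasts 1/12 s, in which the tool goes at most 41.7 mm and 7.16 degrees, less where a joint would pass 70% of its speed; a pose out of reach is approached as far as the arm can. A call is refused whole if a number of a shift passes 41.7 or a number of a turn 7.16, either way. A call with a gripper value outside its range is refused whole. The fingers move at their own pace and stop on an object; FORCE is the grip in N (left out, the last holds). Time passes only in rows, so rows that do not move let the fingers close. It gives the time, the measured TCP pose, the force and the opening at its end, in the units of the state.
- bot.read_state(): the state, without advancing time (a new reading comes with each control period).
- bot.capture(name): name is "side" or "top"; returns a dict with "color" (400x640x3 uint8, red, green, blue), "range_z" (400x640 float32, m along the optical axis (not along the pixel's ray), 0 where there is no reading), "fovy" (degrees; the focal length in pixels is half the picture's height over the tangent of half this angle, whatever the lens; pixels are square), "cx", "cy" (the principal point, pixels), "extrinsics" (4x4, takes a point from world to camera coordinates). Camera axes: x right, y down, z forward; pixel columns grow to the right and rows downward; lengths in m; the calibration is good to about 2 mm. A picture is of the moment at which its call begins.
- bot.finish_job(): hands the job in, once; it reports no verdict.
The state is a dict: "clock": time; "joint_pos": joint angles; "joint_vel": joint speeds; "joint_efforts": joint torques, N m; "tcp_pos": TCP position; "ee_rot": TCP orientation; "force": force on the tool from outside, world axes, zero at the start; "moment": the same for the moment, N m; "width": opening from 0.0 (shut) to 1.0 (fully open).
Only numpy, scipy, OpenCV 4.12 (cv2) and the standard library are available. Lean on these libraries where they do the work, as an engineer would, in place of code of your own. Each camera call takes 0.05 s, during which the arm holds its last target.

### The job

Open the sample transport canister: turn its screw lid anticlockwise by the orange bar until the thread lets go after about two turns, then lift the lid off and set it down gently in the steel tray, bar side up and flat on the tray's floor, and let go. Leave the test-strip vial, the glucose meter and the timer where they are.

Things in the scene. Friction and masses are not known exactly. Their poses are not given: they have to be found in the camera images.
- canister: White round canister, 100 mm across, 84 mm high, then a shoulder and a threaded neck. Its square foot, 116 x 116 x 5 mm, is bolted to the worktop: it neither turns nor slides. Origin: centre of the foot's underside, z up, on the axis of the thread.
- neck_rim (a point): Centre of the canister's mouth, 134 mm above the worktop; neck 60 mm across, 68 mm over its thread; tubes stand inside, below the rim. Right-handed thread, pitch 9 mm: turned anticlockwise seen from above, the lid rises 9 mm a turn and is free 1.85 to 2.15 turns from its start. Turning on does no harm: by three turns the freed lid drops back 9 mm and still lifts off.
- lid: Grey screw lid, loose, about 200 g: ribbed skirt 82 mm across, 42 mm high (71 mm wide inside, with a guide plug that fits the neck; lift straight up 38 mm to clear it), flat top at z = 42 mm, crossed by an orange bar. Origin: centre of the skirt's underside, z up the axis, x along the bar. At the start screwed on, origin about 97 mm above the worktop; up to 2 mm of axial play; it cannot be pulled off before the thread lets go.
- bar_middle (a point): Middle of the lid's orange bar, on the lid's axis, 10 mm below the bar's top and 16 mm above the lid's flat top: pinch here, across the 14 mm, to lift. The bar is 140 mm long (lid's x), 14 mm thick, 26 mm high, and sticks out 29 mm past the skirt at both ends; its side may be pushed round with shut fingers. The lid turns with little effort (a few N at the bar's end).
- tray: Shallow open steel tray, fixed to the worktop, 124 mm (x) by 150 mm (y) outside and 16 mm high, walls and floor 4 mm thick. Origin: centre of its underside, z up. The lid stands in it on its skirt; the bar then passes above the walls.
- strip_vial_b: White test-strip vial with a blue cap, 42 mm in diameter and 104 mm high, standing loose; bystander. Origin: centre of its underside.
- glucose_meter: White glucose meter, 93 x 52 x 20 mm, lying loose; bystander. Origin: centre of its underside.
- lab_timer: White digital timer with a red button, 58 x 66 x 17 mm, lying loose; bystander. Origin: centre of its underside.

How it is judged:
On the way, in this order (a step that is already met when the one before it is completed fails the run):
1. the lid has been turned up along its thread by 13 mm while still on the neck (z of lid in the frame of canister above 0.11 m and horizontal distance between lid and canister below 0.006 m), for 0.1 s.
2. the lid is off the canister, clear above the rim (z of lid in the frame of canister above 0.136 m), for 0.1 s.
At the end, for the whole second after the job is handed in: The lid stands at rest inside the steel tray on its skirt, bar up (tilt under 0.06 rad, underside within 3 mm of the tray's floor), released (x of lid in the frame of tray between -0.03 and 0.03 m and y of lid in the frame of tray between -0.04 and 0.04 m and z of lid in the frame of tray between 0.001 and 0.007 m and angle between lid's own z axis and vertical below 0.06 rad and linear speed of lid below 0.02 m/s); the robot touches nothing.
It fails at once if the lid is dropped into the tray: it comes down on it faster than 0.3 m/s (horizontal distance between lid and tray below 0.08 m and z of lid in the frame of tray below 0.02 m and linear speed of lid above 0.3 m/s).
It fails at once if the test-strip vial is moved by more than 20 mm (distance of strip_vial_b from where it was at the start of the episode above 0.02 m).
It fails at once if the glucose meter is moved by more than 20 mm (distance of glucose_meter from where it was at the start of the episode above 0.02 m).
It fails at once if the timer is moved by more than 20 mm (distance of lab_timer from where it was at the start of the episode above 0.02 m).
It also fails if it takes over 72 s, if anything falls off the work surface, if the arm or the gripper's body presses on something with over 40 N, if the wrist force passes 120 N, or if a joint passes its speed limit or range.

## Working session

There is one attempt and no reset: what is moved stays moved. The work goes in short steps, Python scripts to look and compute and a shell command to move; the robot and the scene stay as the last step left them, time stands still between calls to the robot, and variables do not carry over. Pictures are saved under pics/ and viewed, and the job is handed in when it is done.

```bash
mkdir -p pics; ls; cat > h.py <<'E'
import numpy as np,cv2
from station import bot
def snap(n,f):
    c=bot.capture(n); cv2.imwrite('pics/'+f+'.png',c['color'][:,:,::-1]); np.savez('pics/'+f+'.npz',**c); return c
def cloud(c):
    fl=200/np.tan(np.radians(c['fovy'])/2); z=c['range_z']; v,u=np.mgrid[0:400,0:640]
    p=np.stack([(u-c['cx'])/fl*z,(v-c['cy'])/fl*z,z],-1); E=np.array(c['extrinsics'])
    w=(p-E[:3,3])@E[:3,:3]; w[z<=0]=np.nan; return w
E
python3 - <<'E'
from h import *
print(bot.read_state())
for n in('top','side'):
    c=snap(n,n+'0'); print(c['fovy'],c['cx'],c['cy'],np.round(c['extrinsics'],3).tolist())
E
```

```text
pics
{'clock': 0.0, 'joint_pos': array([ 1.11180156,  0.53717529, -0.00446554,  1.53884918,  0.00258909,
        1.06727475, -0.07124182]), 'joint_vel': array([-1.04300042e-03,  8.98829575e-04,  1.06363105e-03, -2.13502734e-03,
       -1.10894295e-03,  8.96954877e-05, -4.64712490e-04]), 'joint_efforts': array([-7.99710888e-04, -5.70973814e+01,  9.90342535e-01, -2.51602811e+01,
       -5.62637905e-02,  1.77728041e-02,  1.65850784e-04]), 'tcp_pos': array([ 0.24857474, -0.59994114,  0.23784223]), 'ee_rot': array([-3.13989485e+00,  1.01678684e-04,  3.92842791e-01]), 'force': array([-0.25124519, -0.05014879, -0.40305651]), 'moment': array([-0.00352944, -0.01240329, -0.01706406]), 'width': 0.9979533466740234}
53.82142828788228 320.3509061885946 199.49107831269282 [[0.076, -0.997, 0.005, -0.049], [-0.976, -0.076, -0.202, 0.59], [0.202, 0.01, -0.979, 0.852], [0.0, 0.0, 0.0, 1.0]]
45.09039641049311 320.4883940825875 195.77097854020352 [[0.981, -0.193, 0.003, -0.542], [-0.071, -0.375, -0.924, 0.135], [0.179, 0.907, -0.382, 0.91], [0.0, 0.0, 0.0, 1.0]]
```

View pics/top0.png

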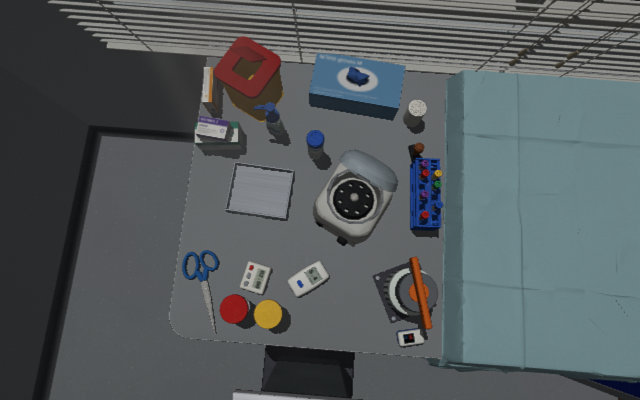

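View pics/side0.png

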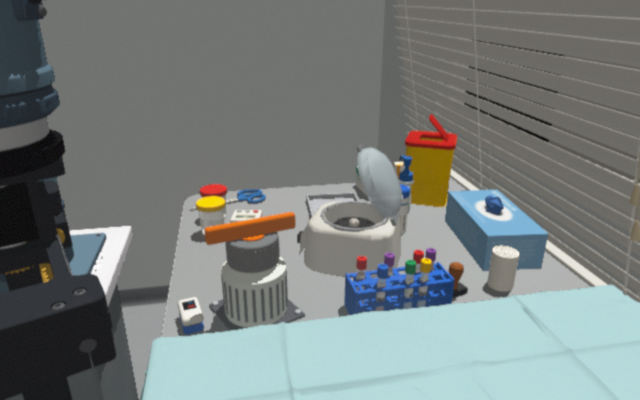

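The top view shows the orange bar at about (421,292) on the canister and the tray at (261,191). The vial is at (315,140), the meter at (308,279) and the timer at (255,277). A small oximeter sits beside the canister at (411,338). Next I'll measure these.

```bash
python3 - <<'E'
from h import *
for n in('top','side'):
    c=np.load(f'pics/{n}0.npz'); w=cloud(c); hsv=cv2.cvtColor(c['color'],cv2.COLOR_RGB2HSV)
    m=(hsv[...,0]>4)&(hsv[...,0]<16)&(hsv[...,1]>150)&(hsv[...,2]>80)
    with np.errstate(all='ignore'):
        m&=(w[...,0]>.2)&(w[...,0]<.6)&(w[...,1]<-.1)&(w[...,1]>-.4)&(w[...,2]>.13)
        mt=m&(w[...,2]>.157)
    p=w[mt]; print(n,len(p),p.min(0),p.max(0),np.median(p,0))
    r=cv2.minAreaRect((p[:,:2]*1000).astype(np.float32)); print(r, cv2.boxPoints(r))
    print(np.percentile(p[:,2],[5,25,50,75,95]))
    for nm,(u0,u1,v0,v1,zl,zh) in dict(tray=(220,300,155,225,.008,.03),canneck=(370,450,250,335,.06,.095),base=(370,450,250,335,.003,.01),foot=(370,450,250,335,.0,.09),ox=(394,430,325,352,.01,.05)).items():
        if n=='side':break
        q=w[v0:v1,u0:u1].reshape(-1,3); q=q[(q[:,2]>zl)&(q[:,2]<zh)]
        print(nm,len(q),q.min(0),q.max(0),np.median(q,0), cv2.minAreaRect((q[:,:2]*1000).astype(np.float32)))
    # lid flat top
    q=w.reshape(-1,3); q=q[(q[:,2]>.125)&(q[:,2]<.146)&(abs(q[:,0]-p[:,0].mean())<.1)&(abs(q[:,1]-p[:,1].mean())<.1)]
    print('lidtop',len(q),np.median(q,0),q.min(0),q.max(0))
    print(cv2.minEnclosingCircle((q[:,:2]*1000).astype(np.float32)))
    q=w.reshape(-1,3); q=q[(q[:,2]>.102)&(q[:,2]<.144)&(abs(q[:,0]-p[:,0].mean())<.1)&(abs(q[:,1]-p[:,1].mean())<.1)]
    from scipy.optimize import least_squares
    if n=='side': q=q[(q[:,2]<.13)]; f=least_squares(lambda a:np.hypot(q[:,0]-a[0],q[:,1]-a[1])-.041,[p[:,0].mean(),p[:,1].mean()],loss='soft_l1',f_scale=.002); print('skirt',f.x,np.median(abs(f.fun)),len(q))
E
```

```text
top 498 [ 0.33484313 -0.23577701  0.15760965] [ 0.46885827 -0.19370426  0.1668221 ] [ 0.39997688 -0.2152229   0.16333502]
((401.86041259765625, -215.48989868164062), (137.77261352539062, 14.378864288330078), 13.1375732421875) [[ 333.14297 -224.1458 ]
 [ 336.41116 -238.14833]
 [ 470.57785 -206.834  ]
 [ 467.30966 -192.83147]]
[0.16017461 0.16220739 0.16333502 0.16426595 0.16556697]
tray 460 [0.54872428 0.06942172 0.00800397] [0.68226658 0.22590447 0.02085947] [0.61771673 0.15218098 0.01436609] ((615.0982055664062, 147.88629150390625), (150.79725646972656, 124.60619354248047), 86.0379409790039)
canneck 467 [ 0.35157365 -0.24916311  0.06011626] [ 0.45011157 -0.1644793   0.09458464] [ 0.39782861 -0.18164661  0.08491246] ((403.3486022949219, -202.94737243652344), (76.09485626220703, 99.29415893554688), 78.09799194335938)
base 708 [ 0.30417925 -0.31338018  0.00301075] [ 0.50280908 -0.13879503  0.00998781] [ 0.39333727 -0.20558931  0.00519575] ((402.1773986816406, -227.92056274414062), (193.0211639404297, 175.4654541015625), 2.8057234287261963)
foot 3019 [ 2.97897094e-01 -3.17173391e-01  2.
[... 527 characters left out ...]
.14596253]
((403.6497802734375, -208.3059539794922), 63.23681640625)
side 602 [ 0.33655046 -0.23975027  0.15700329] [ 0.46804591 -0.20265695  0.16529702] [ 0.39640943 -0.22226022  0.16189801]
((401.5260314941406, -218.12745666503906), (136.08163452148438, 15.827401161193848), 13.725232124328613) [[ 333.55048 -226.5835 ]
 [ 337.3058  -241.95895]
 [ 469.5016  -209.67142]
 [ 465.74628 -194.29596]]
[0.15753129 0.15978697 0.16189801 0.16358916 0.16457009]
lidtop 1205 [ 0.40314309 -0.2360375   0.13809108] [ 0.33363947 -0.25867651  0.1250075 ] [ 0.46923119 -0.20390731  0.14597801]
((401.4353332519531, -216.36666870117188), 68.93133544921875)
skirt [ 0.40235243 -0.21440051] 0.0007455244109592224 867
```

```bash
python3 - <<'E'
from h import *
c=np.load('pics/top0.npz'); im=c['color'][:,:,::-1][230:360,340:460]
cv2.imwrite('pics/crop1.png',cv2.resize(im,None,fx=5,fy=4.5,interpolation=cv2.INTER_CUBIC))
w=cloud(c)
for nm,(u,v) in dict(vial=(315,138),sphere=(354,200),lid=(372,165),rack=(425,195),meter=(308,279),timer=(255,277),red=(235,309),yel=(268,314),bed=(520,300),ox=(411,338),bar0=(415,262),bar1=(427,323)).items(): print(nm,w[v,u].round(3))
with np.errstate(all='ignore'):
    print(np.nanmax(w[150:245,310:400,2]))
E
```

```text
vial [0.725 0.019 0.103]
sphere [ 0.592 -0.079  0.081]
lid [ 0.635 -0.1    0.217]
rack [ 0.613 -0.236  0.093]
meter [0.41  0.011 0.016]
timer [0.405 0.135 0.013]
red [0.334 0.162 0.069]
yel [0.33  0.09  0.071]
bed [ 0.4   -0.459  0.06 ]
ox [ 0.299 -0.229  0.031]
bar0 [ 0.459 -0.201  0.163]
bar1 [ 0.344 -0.227  0.165]
0.23226746858830047
```

View pics/crop1.png

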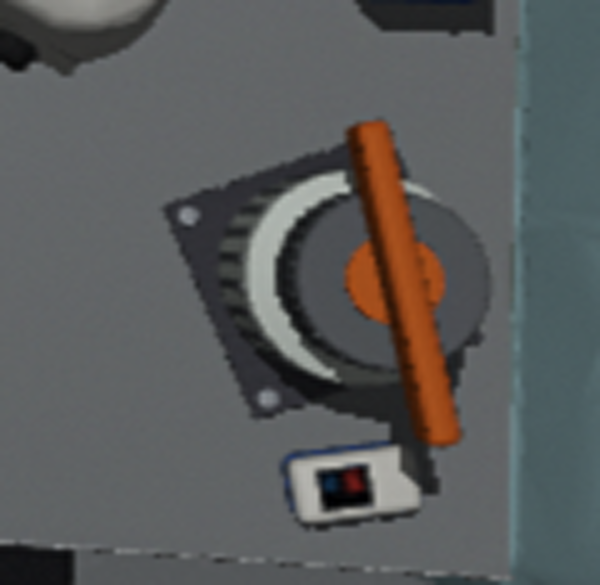

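```bash
python3 -m handwheel '[{"jaw":0.2,"tx":15,"ty":-15},{"tx":25,"ty":-26,"jaw":0.2},{"tx":25,"ty":-26,"jaw":0.2},{"tx":25,"ty":-26,"jaw":0.2},{"tx":25,"ty":-26,"jaw":0.2},{"tx":25,"ty":-26,"jaw":0.2},{"tx":25,"ty":-26,"jaw":0.2},{"tx":25,"ty":-26,"jaw":0.2},{"tx":25,"ty":-26,"jaw":0.2},{"tx":25,"ty":-26,"jaw":0.2}]' 40
cat > d.py <<'E'
import sys
from h import *
def rel(x,y,yaw):
    s=bot.read_state(); p=s['tcp_pos']; a=s['ee_rot'][2]; d=np.array([x,y])-p[:2]
    print('t',round(s['clock'],2),'p',p.round(4),'rpy',np.degrees(s['ee_rot']).round(2),'q',s['joint_pos'].round(2),'w',round(s['width'],3),'F',s['force'].round(1),'M',s['moment'].round(2))
    print('tx %.1f ty %.1f rz %.1f'%(1e3*(d[0]*np.cos(a)+d[1]*np.sin(a)),1e3*(d[0]*np.sin(a)-d[1]*np.cos(a)),np.degrees(a)-yaw))
rel(*map(float,sys.argv[1:4]))
E
python3 d.py .402 -.2155 13.2
```

```text
t 0.1 p [ 0.2486 -0.6     0.238 ] rpy [-1.7992e+02  1.0000e-02  2.2510e+01] q [ 1.11  0.54 -0.    1.54  0.    1.07 -0.07] w 0.996 F [-0.2 -0.1 -0.7] M [-0.01 -0.   -0.02]
tx 288.9 ty -296.5 rz 9.3schema error: expected keys jaw, tx, ty, tz, rx, ry, rz
```

```bash
python3 -m handwheel '[{"jaw":0.2,"tx":14,"ty":-14,"tz":0,"rx":0,"ry":0,"rz":0},{"jaw":0.2,"tx":25,"ty":-26,"tz":0,"rx":0,"ry":0,"rz":0},{"jaw":0.2,"tx":25,"ty":-26,"tz":0,"rx":0,"ry":0,"rz":0},{"jaw":0.2,"tx":25,"ty":-26,"tz":0,"rx":0,"ry":0,"rz":0},{"jaw":0.2,"tx":25,"ty":-26,"tz":0,"rx":0,"ry":0,"rz":0},{"jaw":0.2,"tx":25,"ty":-26,"tz":0,"rx":0,"ry":0,"rz":0},{"jaw":0.2,"tx":25,"ty":-26,"tz":0,"rx":0,"ry":0,"rz":0},{"jaw":0.2,"tx":25,"ty":-26,"tz":0,"rx":0,"ry":0,"rz":0},{"jaw":0.2,"tx":25,"ty":-26,"tz":0,"rx":0,"ry":0,"rz":0},{"jaw":0.2,"tx":25,"ty":-26,"tz":0,"rx":0,"ry":0,"rz":0}]' 40
python3 d.py .402 -.2155 13.2
```

```text
clock: 0.93
tcp_pos: [0.3747, -0.2781, 0.2386]
ee_rot: [-3.141, 0.0, 0.393]
force: [0.1, -0.0, 0.0]
width: 0.597
t 0.93 p [ 0.3747 -0.2781  0.2386] rpy [-1.7999e+02  2.0000e-02  2.2500e+01] q [ 0.67  0.23 -0.15  2.    0.04  0.91 -0.68] w 0.597 F [ 0.1 -0.   0. ] M [-0.   -0.05 -0.06]
tx 49.1 ty -47.4 rz 9.3
```

```bash
python3 -m handwheel '[{"jaw":0.2,"tx":25,"ty":-24,"tz":0,"rx":0,"ry":0,"rz":0},{"jaw":0.2,"tx":24,"ty":-23.5,"tz":10,"rx":0,"ry":0,"rz":4.6},{"jaw":0.2,"tx":0,"ty":0,"tz":20,"rx":0,"ry":0,"rz":4.6},{"jaw":0.2,"tx":0,"ty":0,"tz":10,"rx":0,"ry":0,"rz":0}]' 40
python3 d.py .402 -.2155 13.2
python3 - <<'E'
from h import *
snap('side','side1')
E
```

```text
clock: 1.27
tcp_pos: [0.4017, -0.2151, 0.1974]
ee_rot: [-3.14, 0.001, 0.234]
force: [-0.8, -0.2, -0.2]
width: 0.599
t 1.27 p [ 0.4017 -0.2151  0.1974] rpy [-1.7993e+02  6.0000e-02  1.3390e+01] q [ 0.54  0.27 -0.17  2.06  0.06  0.81 -1.  ] w 0.599 F [-0.8 -0.2 -0.2] M [-0.03  0.05  0.  ]
tx 0.2 ty 0.4 rz 0.2
```

View pics/side1.png

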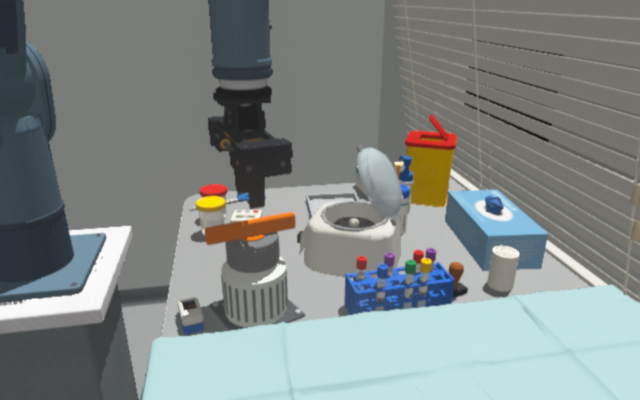

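The fingers at (250,190) stand in line above the bar's middle at (250,228), so I'll go down.

```bash
python3 -m handwheel '[{"jaw":0.2,"tx":0,"ty":0,"tz":20,"rx":0,"ry":0,"rz":0},{"jaw":0.2,"tx":0,"ty":0,"tz":20,"rx":0,"ry":0,"rz":0},{"jaw":0.2,"tx":0,"ty":0,"tz":9,"rx":0,"ry":0,"rz":0},{"jaw":-0.4,"tx":0,"ty":0,"tz":0,"rx":0,"ry":0,"rz":0},{"jaw":-1,"tx":0,"ty":0,"tz":0,"rx":0,"ry":0,"rz":0},{"jaw":-1,"tx":0,"ty":0,"tz":0,"rx":0,"ry":0,"rz":0},{"jaw":-1,"tx":0,"ty":0,"tz":0,"rx":0,"ry":0,"rz":0}]' 40
python3 d.py .402 -.2155 13.2
```

```text
clock: 1.9
tcp_pos: [0.4023, -0.2179, 0.1507]
ee_rot: [3.14, -0.001, 0.232]
force: [0.8, -0.4, 0.4]
width: 0.32
t 1.9 p [ 0.4023 -0.2179  0.1507] rpy [ 1.7993e+02 -8.0000e-02  1.3290e+01] q [ 0.53  0.35 -0.16  2.1   0.09  0.7  -1.02] w 0.32 F [ 0.8 -0.4  0.4] M [0.   0.06 0.03]
tx 0.2 ty -2.4 rz 0.1
```

```bash
python3 -m handwheel '[{"jaw":-1,"tx":0,"ty":0,"tz":0,"rx":0,"ry":0,"rz":0},{"jaw":-1,"tx":0,"ty":0,"tz":0,"rx":0,"ry":0,"rz":0},{"jaw":-1,"tx":0,"ty":0,"tz":0,"rx":0,"ry":0,"rz":0}]' 40
python3 d.py .402 -.2155 13.2
```

```text
clock: 2.15
tcp_pos: [0.4021, -0.2174, 0.1502]
ee_rot: [3.141, -0.001, 0.232]
force: [0.1, -0.3, 2.2]
width: 0.154
t 2.15 p [ 0.4021 -0.2174  0.1502] rpy [ 1.7996e+02 -4.0000e-02  1.3310e+01] q [ 0.53  0.35 -0.16  2.1   0.09  0.69 -1.02] w 0.154 F [ 0.1 -0.3  2.2] M [0.03 0.05 0.08]
tx 0.4 ty -1.9 rz 0.1
```

```bash
python3 -m handwheel '[{"jaw":-1,"tx":0,"ty":0,"tz":0,"rx":0,"ry":0,"rz":-3},{"jaw":-1,"tx":0,"ty":0,"tz":-0.15,"rx":0,"ry":0,"rz":-6},{"jaw":-1,"tx":0,"ty":0,"tz":-0.15,"rx":0,"ry":0,"rz":-7},{"jaw":-1,"tx":0,"ty":0,"tz":-0.18,"rx":0,"ry":0,"rz":-7},{"jaw":-1,"tx":0,"ty":0,"tz":-0.18,"rx":0,"ry":0,"rz":-7}]' 40
python3 d.py .402 -.2155 13.2
```

```text
clock: 2.57
tcp_pos: [0.4022, -0.2173, 0.1509]
ee_rot: [3.141, -0.0, 0.762]
force: [-0.9, 0.3, 2.3]
width: 0.157
t 2.57 p [ 0.4022 -0.2173  0.1509] rpy [ 1.7995e+02 -2.0000e-02  4.3660e+01] q [ 0.63  0.36 -0.28  2.09  0.15  0.7  -0.55] w 0.157 F [-0.9  0.3  2.3] M [ 0.12  0.13 -0.08]
tx 1.1 ty -1.5 rz 30.5
```

```bash
python3 -m handwheel '[{"jaw":-1,"tx":0,"ty":0,"tz":-0.18,"rx":0,"ry":0,"rz":-7.1},{"jaw":-1,"tx":0,"ty":0,"tz":-0.18,"rx":0,"ry":0,"rz":-7.1},{"jaw":-1,"tx":0,"ty":0,"tz":-0.18,"rx":0,"ry":0,"rz":-7.1},{"jaw":-1,"tx":0,"ty":0,"tz":-0.18,"rx":0,"ry":0,"rz":-7.1},{"jaw":-1,"tx":0,"ty":0,"tz":-0.18,"rx":0,"ry":0,"rz":-7.1},{"jaw":-1,"tx":0,"ty":0,"tz":-0.18,"rx":0,"ry":0,"rz":-7.1},{"jaw":-1,"tx":0,"ty":0,"tz":-0.18,"rx":0,"ry":0,"rz":-7.1},{"jaw":-1,"tx":0,"ty":0,"tz":-0.18,"rx":0,"ry":0,"rz":-7.1},{"jaw":-1,"tx":0,"ty":0,"tz":-0.18,"rx":0,"ry":0,"rz":-7.1},{"jaw":-1,"tx":0,"ty":0,"tz":-0.18,"rx":0,"ry":0,"rz":-7.1}]' 40
python3 d.py .402 -.2155 13.2
```

```text
clock: 3.4
tcp_pos: [0.4023, -0.2174, 0.1527]
ee_rot: [3.141, 0.001, 2.001]
force: [-0.2, 0.1, 3.0]
width: 0.154
t 3.4 p [ 0.4023 -0.2174  0.1527] rpy [1.7996e+02 5.0000e-02 1.1465e+02] q [ 0.86  0.4  -0.56  2.08  0.31  0.74  0.54] w 0.154 F [-0.2  0.1  3. ] M [ 0.14 -0.1  -0.1 ]
tx 1.8 ty 0.5 rz 101.5
```

```bash
python3 -m handwheel '[{"jaw":-1,"tx":0,"ty":0,"tz":-0.18,"rx":0,"ry":0,"rz":-7.1},{"jaw":-1,"tx":0,"ty":0,"tz":-0.18,"rx":0,"ry":0,"rz":-7.1},{"jaw":-1,"tx":0,"ty":0,"tz":-0.18,"rx":0,"ry":0,"rz":-7.1},{"jaw":-1,"tx":0,"ty":0,"tz":-0.18,"rx":0,"ry":0,"rz":-7.1},{"jaw":-1,"tx":0,"ty":0,"tz":-0.18,"rx":0,"ry":0,"rz":-7.1},{"jaw":-1,"tx":0,"ty":0,"tz":-0.18,"rx":0,"ry":0,"rz":-7.1},{"jaw":-1,"tx":0,"ty":0,"tz":-0.18,"rx":0,"ry":0,"rz":-7.1},{"jaw":-1,"tx":0,"ty":0,"tz":-0.18,"rx":0,"ry":0,"rz":-7.1},{"jaw":-1,"tx":0,"ty":0,"tz":-0.18,"rx":0,"ry":0,"rz":-7.1},{"jaw":-1,"tx":0,"ty":0,"tz":-0.18,"rx":0,"ry":0,"rz":-7.1}]' 40
python3 d.py .4022 -.2174 13.2
```

```text
clock: 4.23
tcp_pos: [0.4022, -0.2172, 0.1545]
ee_rot: [-3.141, 0.001, -3.043]
force: [0.0, 1.0, 3.7]
width: 0.154
t 4.23 p [ 0.4022 -0.2172  0.1545] rpy [-1.7998e+02  4.0000e-02 -1.7435e+02] q [ 1.09  0.47 -0.85  2.07  0.49  0.81  1.62] w 0.154 F [0.  1.  3.7] M [ 0.37 -0.03 -0.05]
tx -0.0 ty -0.2 rz -187.5
```

```bash
python3 -m handwheel '[{"jaw":-1,"tx":0,"ty":0,"tz":-0.18,"rx":0,"ry":0,"rz":-7.1},{"jaw":-1,"tx":0,"ty":0,"tz":-0.18,"rx":0,"ry":0,"rz":-7.1},{"jaw":-1,"tx":0,"ty":0,"tz":-0.18,"rx":0,"ry":0,"rz":-7.1},{"jaw":-1,"tx":0,"ty":0,"tz":-0.18,"rx":0,"ry":0,"rz":-7.1},{"jaw":-1,"tx":0,"ty":0,"tz":-0.18,"rx":0,"ry":0,"rz":-7.1},{"jaw":-1,"tx":0,"ty":0,"tz":-0.18,"rx":0,"ry":0,"rz":-7.1},{"jaw":-1,"tx":0,"ty":0,"tz":-0.18,"rx":0,"ry":0,"rz":-7.1},{"jaw":-1,"tx":0,"ty":0,"tz":-0.18,"rx":0,"ry":0,"rz":-3},{"jaw":-1,"tx":0,"ty":0,"tz":0,"rx":0,"ry":0,"rz":0}]' 40
python3 d.py .4022 -.2174 13.2
```

```text
clock: 4.98
tcp_pos: [0.4022, -0.2173, 0.1558]
ee_rot: [-3.141, 0.001, -2.128]
force: [-0.9, -0.0, 5.2]
width: 0.154
t 4.98 p [ 0.4022 -0.2173  0.1558] rpy [-1.7996e+02  3.0000e-02 -1.2190e+02] q [ 1.24  0.57 -1.06  2.06  0.65  0.89  2.4 ] w 0.154 F [-0.9 -0.   5.2] M [0.2  0.   0.07]
tx 0.1 ty -0.1 rz -135.1
```

```bash
python3 -m handwheel '[{"jaw":-0.3,"tx":0,"ty":0,"tz":0,"rx":0,"ry":0,"rz":0},{"jaw":-0.3,"tx":0,"ty":0,"tz":0,"rx":0,"ry":0,"rz":0},{"jaw":-0.3,"tx":0,"ty":0,"tz":-15,"rx":0,"ry":0,"rz":0},{"jaw":-0.3,"tx":0,"ty":0,"tz":-15,"rx":0,"ry":0,"rz":0},{"jaw":-0.3,"tx":0,"ty":0,"tz":0,"rx":0,"ry":0,"rz":7.15},{"jaw":-0.3,"tx":0,"ty":0,"tz":0,"rx":0,"ry":0,"rz":7.15},{"jaw":-0.3,"tx":0,"ty":0,"tz":0,"rx":0,"ry":0,"rz":7.15},{"jaw":-0.3,"tx":0,"ty":0,"tz":0,"rx":0,"ry":0,"rz":7.15},{"jaw":-0.3,"tx":0,"ty":0,"tz":0,"rx":0,"ry":0,"rz":7.15},{"jaw":-0.3,"tx":0,"ty":0,"tz":0,"rx":0,"ry":0,"rz":7.15}]' 40
python3 d.py .4022 -.2174 58.1
python3 - <<'E'
from h import *
snap('side','side2')
E
```

```text
clock: 5.82
tcp_pos: [0.4015, -0.2174, 0.1853]
ee_rot: [-3.141, -0.0, -2.886]
force: [-0.2, 0.1, 0.5]
width: 0.35
t 5.82 p [ 0.4015 -0.2174  0.1853] rpy [-1.7998e+02 -3.0000e-02 -1.6534e+02] q [ 1.16  0.44 -0.93  2.04  0.46  0.88  1.8 ] w 0.35 F [-0.2  0.1  0.5] M [ 0.09 -0.16  0.02]
tx -0.7 ty -0.2 rz -223.4
```

View pics/side2.png

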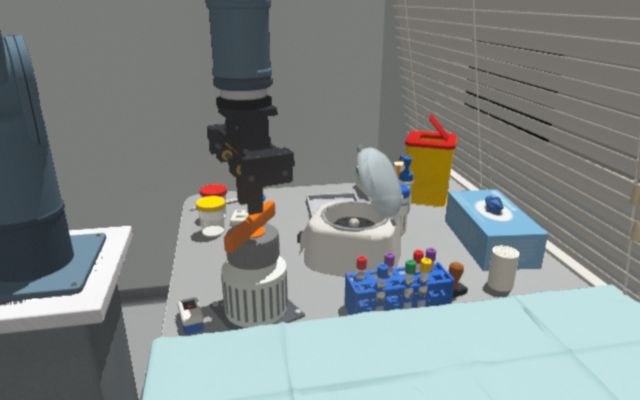

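The lid has turned: the bar, centred near (250,228), now runs obliquely, and the fingers are clear above it. Next I'll rotate back. The yaw is 194.7°, so 136.6° are left.

```bash
python3 -m handwheel '[{"jaw":-0.3,"tx":0,"ty":0,"tz":0,"rx":0,"ry":0,"rz":7.15},{"jaw":-0.3,"tx":0,"ty":0,"tz":0,"rx":0,"ry":0,"rz":7.15},{"jaw":-0.3,"tx":0,"ty":0,"tz":0,"rx":0,"ry":0,"rz":7.15},{"jaw":-0.3,"tx":0,"ty":0,"tz":0,"rx":0,"ry":0,"rz":7.15},{"jaw":-0.3,"tx":0,"ty":0,"tz":0,"rx":0,"ry":0,"rz":7.15},{"jaw":-0.3,"tx":0,"ty":0,"tz":0,"rx":0,"ry":0,"rz":7.15},{"jaw":-0.3,"tx":0,"ty":0,"tz":0,"rx":0,"ry":0,"rz":7.15},{"jaw":-0.3,"tx":0,"ty":0,"tz":0,"rx":0,"ry":0,"rz":7.15},{"jaw":-0.3,"tx":0,"ty":0,"tz":0,"rx":0,"ry":0,"rz":7.15},{"jaw":-0.3,"tx":0,"ty":0,"tz":0,"rx":0,"ry":0,"rz":7.15}]' 40
python3 -m handwheel '[{"jaw":-0.3,"tx":0,"ty":0,"tz":0,"rx":0,"ry":0,"rz":7.15},{"jaw":-0.3,"tx":0,"ty":0,"tz":0,"rx":0,"ry":0,"rz":7.15},{"jaw":-0.3,"tx":0,"ty":0,"tz":0,"rx":0,"ry":0,"rz":7.15},{"jaw":-0.3,"tx":0,"ty":0,"tz":0,"rx":0,"ry":0,"rz":7.15},{"jaw":-0.3,"tx":0,"ty":0,"tz":0,"rx":0,"ry":0,"rz":7.15},{"jaw":-0.3,"tx":0,"ty":0,"tz":0,"rx":0,"ry":0,"rz":7.15},{"jaw":-0.3,"tx":0,"ty":0,"tz":0,"rx":0,"ry":0,"rz":7.15},{"jaw":-0.3,"tx":0,"ty":0,"tz":0,"rx":0,"ry":0,"rz":7.15},{"jaw":-0.3,"tx":0,"ty":0,"tz":0,"rx":0,"ry":0,"rz":7.15},{"jaw":-0.3,"tx":0,"ty":0,"tz":0,"rx":0,"ry":0,"rz":0}]' 40
python3 d.py .4022 -.2174 58.1
```

```text
clock: 6.7
tcp_pos: [0.4015, -0.2172, 0.1853]
ee_rot: [-3.141, -0.0, 2.153]
force: [0.6, 1.2, -0.1]
width: 0.35
clock: 7.53
tcp_pos: [0.4016, -0.2172, 0.1854]
ee_rot: [-3.141, 0.0, 1.032]
force: [0.3, -0.2, -0.6]
width: 0.353
t 7.53 p [ 0.4016 -0.2172  0.1854] rpy [-1.7999e+02  3.0000e-02  5.9110e+01] q [ 0.75  0.32 -0.42  2.06  0.18  0.8  -0.31] w 0.353 F [ 0.3 -0.2 -0.6] M [-0.01 -0.04 -0.03]
tx 0.1 ty 0.6 rz 1.0
```

```bash
python3 -m handwheel '[{"jaw":-0.3,"tx":0,"ty":0,"tz":15,"rx":0,"ry":0,"rz":1},{"jaw":-0.3,"tx":0,"ty":0,"tz":15,"rx":0,"ry":0,"rz":0},{"jaw":-1,"tx":0,"ty":0,"tz":0,"rx":0,"ry":0,"rz":0},{"jaw":-1,"tx":0,"ty":0,"tz":0,"rx":0,"ry":0,"rz":0},{"jaw":-1,"tx":0,"ty":0,"tz":0,"rx":0,"ry":0,"rz":0},{"jaw":-1,"tx":0,"ty":0,"tz":0,"rx":0,"ry":0,"rz":0},{"jaw":-1,"tx":0,"ty":0,"tz":0,"rx":0,"ry":0,"rz":0}]' 40
python3 d.py .4022 -.2174 58.1
```

```text
clock: 8.12
tcp_pos: [0.4019, -0.2174, 0.1559]
ee_rot: [3.141, 0.0, 1.018]
force: [-0.4, -0.0, -1.9]
width: 0.154
t 8.12 p [ 0.4019 -0.2174  0.1559] rpy [179.97   0.    58.3 ] q [ 0.73  0.37 -0.4   2.08  0.21  0.73 -0.35] w 0.154 F [-0.4 -0.  -1.9] M [-0.03 -0.02  0.02]
tx 0.2 ty 0.3 rz 0.2
```

Now stroke 2, 180° up to yaw 238.

```bash
python3 -m handwheel '[{"jaw":-1,"tx":0,"ty":0,"tz":0,"rx":0,"ry":0,"rz":-4},{"jaw":-1,"tx":0,"ty":0,"tz":-0.18,"rx":0,"ry":0,"rz":-7.1},{"jaw":-1,"tx":0,"ty":0,"tz":-0.18,"rx":0,"ry":0,"rz":-7.1},{"jaw":-1,"tx":0,"ty":0,"tz":-0.18,"rx":0,"ry":0,"rz":-7.1},{"jaw":-1,"tx":0,"ty":0,"tz":-0.18,"rx":0,"ry":0,"rz":-7.1},{"jaw":-1,"tx":0,"ty":0,"tz":-0.18,"rx":0,"ry":0,"rz":-7.1},{"jaw":-1,"tx":0,"ty":0,"tz":-0.18,"rx":0,"ry":0,"rz":-7.1},{"jaw":-1,"tx":0,"ty":0,"tz":-0.18,"rx":0,"ry":0,"rz":-7.1},{"jaw":-1,"tx":0,"ty":0,"tz":-0.18,"rx":0,"ry":0,"rz":-7.1},{"jaw":-1,"tx":0,"ty":0,"tz":-0.18,"rx":0,"ry":0,"rz":-7.1}]' 40
python3 -m handwheel '[{"jaw":-1,"tx":0,"ty":0,"tz":-0.18,"rx":0,"ry":0,"rz":-7.1},{"jaw":-1,"tx":0,"ty":0,"tz":-0.18,"rx":0,"ry":0,"rz":-7.1},{"jaw":-1,"tx":0,"ty":0,"tz":-0.18,"rx":0,"ry":0,"rz":-7.1},{"jaw":-1,"tx":0,"ty":0,"tz":-0.18,"rx":0,"ry":0,"rz":-7.1},{"jaw":-1,"tx":0,"ty":0,"tz":-0.18,"rx":0,"ry":0,"rz":-7.1},{"jaw":-1,"tx":0,"ty":0,"tz":-0.18,"rx":0,"ry":0,"rz":-7.1},{"jaw":-1,"tx":0,"ty":0,"tz":-0.18,"rx":0,"ry":0,"rz":-7.1},{"jaw":-1,"tx":0,"ty":0,"tz":-0.18,"rx":0,"ry":0,"rz":-7.1},{"jaw":-1,"tx":0,"ty":0,"tz":-0.18,"rx":0,"ry":0,"rz":-7.1},{"jaw":-1,"tx":0,"ty":0,"tz":-0.18,"rx":0,"ry":0,"rz":-7.1}]' 40
python3 d.py .4022 -.2174 58.1
```

```text
clock: 8.95
tcp_pos: [0.4019, -0.2174, 0.1575]
ee_rot: [3.142, 0.001, 2.208]
force: [0.1, 0.6, -0.8]
width: 0.155
clock: 9.78
tcp_pos: [0.402, -0.2174, 0.1593]
ee_rot: [-3.141, 0.0, -2.836]
force: [0.2, 1.3, -1.2]
width: 0.155
t 9.78 p [ 0.402  -0.2174  0.1593] rpy [-1.7996e+02  2.0000e-02 -1.6248e+02] q [ 1.17  0.51 -0.96  2.06  0.56  0.85  1.77] w 0.155 F [ 0.2  1.3 -1.2] M [ 0.28 -0.16  0.01]
tx -0.2 ty -0.1 rz -220.6
```

```bash
python3 -m handwheel '[{"jaw":-1,"tx":0,"ty":0,"tz":-0.18,"rx":0,"ry":0,"rz":-7.1},{"jaw":-1,"tx":0,"ty":0,"tz":-0.18,"rx":0,"ry":0,"rz":-7.1},{"jaw":-1,"tx":0,"ty":0,"tz":-0.18,"rx":0,"ry":0,"rz":-7.1},{"jaw":-1,"tx":0,"ty":0,"tz":-0.18,"rx":0,"ry":0,"rz":-7.1},{"jaw":-1,"tx":0,"ty":0,"tz":-0.18,"rx":0,"ry":0,"rz":-7.1},{"jaw":-1,"tx":0,"ty":0,"tz":-0.18,"rx":0,"ry":0,"rz":-7.1},{"jaw":-1,"tx":0,"ty":0,"tz":-0.1,"rx":0,"ry":0,"rz":-3},{"jaw":-1,"tx":0,"ty":0,"tz":0,"rx":0,"ry":0,"rz":0}]' 40
python3 d.py .4022 -.2174 64
```

```text
clock: 10.45
tcp_pos: [0.402, -0.2173, 0.1604]
ee_rot: [-3.141, 0.0, -2.044]
force: [-0.8, 2.1, 1.8]
width: 0.157
t 10.45 p [ 0.402  -0.2173  0.1604] rpy [-1.7998e+02  3.0000e-02 -1.1713e+02] q [ 1.29  0.6  -1.14  2.05  0.7   0.94  2.44] w 0.157 F [-0.8  2.1  1.8] M [ 0.42 -0.03 -0.  ]
tx 0.0 ty -0.3 rz -181.1
```

```bash
python3 -m handwheel '[{"jaw":-0.3,"tx":0,"ty":0,"tz":0,"rx":0,"ry":0,"rz":0},{"jaw":-0.3,"tx":0,"ty":0,"tz":0,"rx":0,"ry":0,"rz":0},{"jaw":-0.3,"tx":0,"ty":0,"tz":-15,"rx":0,"ry":0,"rz":0},{"jaw":-0.3,"tx":0,"ty":0,"tz":-15,"rx":0,"ry":0,"rz":0},{"jaw":-0.3,"tx":0,"ty":0,"tz":0,"rx":0,"ry":0,"rz":7.15},{"jaw":-0.3,"tx":0,"ty":0,"tz":0,"rx":0,"ry":0,"rz":7.15},{"jaw":-0.3,"tx":0,"ty":0,"tz":0,"rx":0,"ry":0,"rz":7.15},{"jaw":-0.3,"tx":0,"ty":0,"tz":0,"rx":0,"ry":0,"rz":7.15},{"jaw":-0.3,"tx":0,"ty":0,"tz":0,"rx":0,"ry":0,"rz":7.15},{"jaw":-0.3,"tx":0,"ty":0,"tz":0,"rx":0,"ry":0,"rz":7.15}]' 40
python3 -m handwheel '[{"jaw":-0.3,"tx":0,"ty":0,"tz":0,"rx":0,"ry":0,"rz":7.15},{"jaw":-0.3,"tx":0,"ty":0,"tz":0,"rx":0,"ry":0,"rz":7.15},{"jaw":-0.3,"tx":0,"ty":0,"tz":0,"rx":0,"ry":0,"rz":7.15},{"jaw":-0.3,"tx":0,"ty":0,"tz":0,"rx":0,"ry":0,"rz":7.15},{"jaw":-0.3,"tx":0,"ty":0,"tz":0,"rx":0,"ry":0,"rz":7.15},{"jaw":-0.3,"tx":0,"ty":0,"tz":0,"rx":0,"ry":0,"rz":7.15},{"jaw":-0.3,"tx":0,"ty":0,"tz":0,"rx":0,"ry":0,"rz":7.15},{"jaw":-0.3,"tx":0,"ty":0,"tz":0,"rx":0,"ry":0,"rz":7.15},{"jaw":-0.3,"tx":0,"ty":0,"tz":0,"rx":0,"ry":0,"rz":7.15},{"jaw":-0.3,"tx":0,"ty":0,"tz":0,"rx":0,"ry":0,"rz":7.15}]' 40
python3 -m handwheel '[{"jaw":-0.3,"tx":0,"ty":0,"tz":0,"rx":0,"ry":0,"rz":7.15},{"jaw":-0.3,"tx":0,"ty":0,"tz":0,"rx":0,"ry":0,"rz":7.15},{"jaw":-0.3,"tx":0,"ty":0,"tz":0,"rx":0,"ry":0,"rz":7.15},{"jaw":-0.3,"tx":0,"ty":0,"tz":0,"rx":0,"ry":0,"rz":7.15},{"jaw":-0.3,"tx":0,"ty":0,"tz":0,"rx":0,"ry":0,"rz":7.15},{"jaw":-0.3,"tx":0,"ty":0,"tz":0,"rx":0,"ry":0,"rz":7.15},{"jaw":-0.3,"tx":0,"ty":0,"tz":0,"rx":0,"ry":0,"rz":7.15},{"jaw":-0.3,"tx":0,"ty":0,"tz":0,"rx":0,"ry":0,"rz":7.15},{"jaw":-0.3,"tx":0,"ty":0,"tz":0,"rx":0,"ry":0,"rz":7.15},{"jaw":-0.3,"tx":0,"ty":0,"tz":0,"rx":0,"ry":0,"rz":0}]' 40
python3 d.py .4022 -.2174 62.9
```

```text
clock: 11.28
tcp_pos: [0.4018, -0.2176, 0.1903]
ee_rot: [-3.141, -0.0, -2.803]
force: [0.2, 0.0, 0.5]
width: 0.346
clock: 12.12
tcp_pos: [0.4019, -0.2175, 0.1904]
ee_rot: [-3.141, 0.001, 2.233]
force: [-0.5, -0.3, 0.5]
width: 0.35
clock: 12.95
tcp_pos: [0.402, -0.2174, 0.1904]
ee_rot: [3.141, 0.001, 1.112]
force: [0.5, 0.2, -0.5]
width: 0.348
t 12.95 p [ 0.402  -0.2174  0.1904] rpy [1.7994e+02 3.0000e-02 6.3710e+01] q [ 0.81  0.32 -0.48  2.05  0.2   0.81 -0.25] w 0.348 F [ 0.5  0.2 -0.5] M [-0.05 -0.03 -0.  ]
tx 0.1 ty 0.2 rz 0.8
```

```bash
python3 -m handwheel '[{"jaw":-0.3,"tx":0,"ty":0,"tz":15,"rx":0,"ry":0,"rz":0.8},{"jaw":-0.3,"tx":0,"ty":0,"tz":15,"rx":0,"ry":0,"rz":0},{"jaw":-1,"tx":0,"ty":0,"tz":0,"rx":0,"ry":0,"rz":0},{"jaw":-1,"tx":0,"ty":0,"tz":0,"rx":0,"ry":0,"rz":0},{"jaw":-1,"tx":0,"ty":0,"tz":0,"rx":0,"ry":0,"rz":0},{"jaw":-1,"tx":0,"ty":0,"tz":0,"rx":0,"ry":0,"rz":0},{"jaw":-1,"tx":0,"ty":0,"tz":0,"rx":0,"ry":0,"rz":0}]' 40
python3 -m handwheel '[{"jaw":-1,"tx":0,"ty":0,"tz":0,"rx":0,"ry":0,"rz":-4},{"jaw":-1,"tx":0,"ty":0,"tz":-0.18,"rx":0,"ry":0,"rz":-7.1},{"jaw":-1,"tx":0,"ty":0,"tz":-0.18,"rx":0,"ry":0,"rz":-7.1},{"jaw":-1,"tx":0,"ty":0,"tz":-0.18,"rx":0,"ry":0,"rz":-7.1},{"jaw":-1,"tx":0,"ty":0,"tz":-0.18,"rx":0,"ry":0,"rz":-7.1},{"jaw":-1,"tx":0,"ty":0,"tz":-0.18,"rx":0,"ry":0,"rz":-7.1},{"jaw":-1,"tx":0,"ty":0,"tz":-0.18,"rx":0,"ry":0,"rz":-7.1},{"jaw":-1,"tx":0,"ty":0,"tz":-0.18,"rx":0,"ry":0,"rz":-7.1},{"jaw":-1,"tx":0,"ty":0,"tz":-0.18,"rx":0,"ry":0,"rz":-7.1},{"jaw":-1,"tx":0,"ty":0,"tz":-0.18,"rx":0,"ry":0,"rz":-7.1}]' 40
python3 -m handwheel '[{"jaw":-1,"tx":0,"ty":0,"tz":-0.18,"rx":0,"ry":0,"rz":-7.1},{"jaw":-1,"tx":0,"ty":0,"tz":-0.18,"rx":0,"ry":0,"rz":-7.1},{"jaw":-1,"tx":0,"ty":0,"tz":-0.18,"rx":0,"ry":0,"rz":-7.1},{"jaw":-1,"tx":0,"ty":0,"tz":-0.18,"rx":0,"ry":0,"rz":-7.1},{"jaw":-1,"tx":0,"ty":0,"tz":-0.18,"rx":0,"ry":0,"rz":-7.1},{"jaw":-1,"tx":0,"ty":0,"tz":-0.18,"rx":0,"ry":0,"rz":-7.1},{"jaw":-1,"tx":0,"ty":0,"tz":-0.18,"rx":0,"ry":0,"rz":-7.1},{"jaw":-1,"tx":0,"ty":0,"tz":-0.18,"rx":0,"ry":0,"rz":-7.1},{"jaw":-1,"tx":0,"ty":0,"tz":-0.18,"rx":0,"ry":0,"rz":-7.1},{"jaw":-1,"tx":0,"ty":0,"tz":-0.18,"rx":0,"ry":0,"rz":-7.1}]' 40
python3 d.py .4022 -.2174 244
```

```text
clock: 13.53
tcp_pos: [0.402, -0.2174, 0.1606]
ee_rot: [3.141, 0.0, 1.104]
force: [-0.1, 0.9, -0.3]
width: 0.154
clock: 14.37
tcp_pos: [0.4021, -0.2173, 0.1623]
ee_rot: [3.141, 0.001, 2.295]
force: [0.5, 0.3, 1.4]
width: 0.154
clock: 15.2
tcp_pos: [0.402, -0.2174, 0.164]
ee_rot: [-3.141, 0.0, -2.75]
force: [-1.0, 0.9, 0.4]
width: 0.152
t 15.2 p [ 0.402  -0.2174  0.164 ] rpy [-1.7996e+02  2.0000e-02 -1.5755e+02] q [ 1.22  0.53 -1.02  2.05  0.59  0.88  1.82] w 0.152 F [-1.   0.9  0.4] M [ 0.45 -0.05 -0.01]
tx -0.2 ty -0.1 rz -401.5
```

```bash
python3 -m handwheel '[{"jaw":-1,"tx":0,"ty":0,"tz":-0.18,"rx":0,"ry":0,"rz":-7.1},{"jaw":-1,"tx":0,"ty":0,"tz":-0.18,"rx":0,"ry":0,"rz":-7.1},{"jaw":-1,"tx":0,"ty":0,"tz":-0.18,"rx":0,"ry":0,"rz":-7.1},{"jaw":-1,"tx":0,"ty":0,"tz":-0.18,"rx":0,"ry":0,"rz":-7.1},{"jaw":-1,"tx":0,"ty":0,"tz":-0.18,"rx":0,"ry":0,"rz":-7.1},{"jaw":-1,"tx":0,"ty":0,"tz":-0.18,"rx":0,"ry":0,"rz":-5},{"jaw":-1,"tx":0,"ty":0,"tz":0,"rx":0,"ry":0,"rz":0}]' 40
python3 d.py .4022 -.2174 64
python3 - <<'E'
from h import *
snap('side','side3')
E
```

```text
clock: 15.78
tcp_pos: [0.4021, -0.2173, 0.165]
ee_rot: [-3.141, 0.001, -2.046]
force: [-0.9, 0.9, 3.0]
width: 0.152
t 15.78 p [ 0.4021 -0.2173  0.165 ] rpy [-1.7997e+02  3.0000e-02 -1.1723e+02] q [ 1.31  0.62 -1.18  2.05  0.71  0.96  2.42] w 0.152 F [-0.9  0.9  3. ] M [0.32 0.07 0.04]
tx 0.0 ty -0.1 rz -181.2
```

View pics/side3.png

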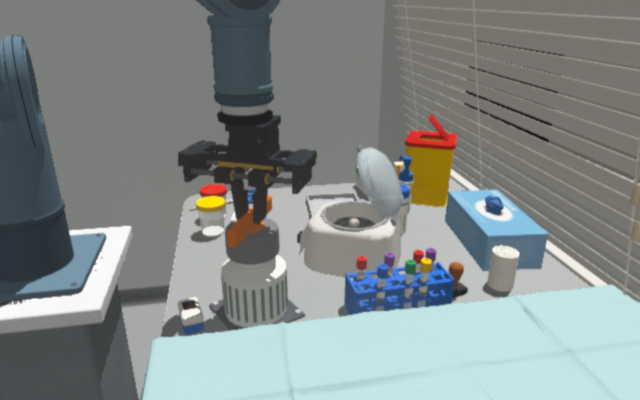

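The fingers grip the bar at (250,215) and the lid skirt has risen visibly at (252,240). Next is another regrasp, then stroke 4.

```bash
python3 -m handwheel '[{"jaw":-0.3,"tx":0,"ty":0,"tz":0,"rx":0,"ry":0,"rz":0},{"jaw":-0.3,"tx":0,"ty":0,"tz":0,"rx":0,"ry":0,"rz":0},{"jaw":-0.3,"tx":0,"ty":0,"tz":-15,"rx":0,"ry":0,"rz":0},{"jaw":-0.3,"tx":0,"ty":0,"tz":-15,"rx":0,"ry":0,"rz":0},{"jaw":-0.3,"tx":0,"ty":0,"tz":0,"rx":0,"ry":0,"rz":7.15},{"jaw":-0.3,"tx":0,"ty":0,"tz":0,"rx":0,"ry":0,"rz":7.15},{"jaw":-0.3,"tx":0,"ty":0,"tz":0,"rx":0,"ry":0,"rz":7.15},{"jaw":-0.3,"tx":0,"ty":0,"tz":0,"rx":0,"ry":0,"rz":7.15},{"jaw":-0.3,"tx":0,"ty":0,"tz":0,"rx":0,"ry":0,"rz":7.15},{"jaw":-0.3,"tx":0,"ty":0,"tz":0,"rx":0,"ry":0,"rz":7.15}]' 40
python3 -m handwheel '[{"jaw":-0.3,"tx":0,"ty":0,"tz":0,"rx":0,"ry":0,"rz":7.15},{"jaw":-0.3,"tx":0,"ty":0,"tz":0,"rx":0,"ry":0,"rz":7.15},{"jaw":-0.3,"tx":0,"ty":0,"tz":0,"rx":0,"ry":0,"rz":7.15},{"jaw":-0.3,"tx":0,"ty":0,"tz":0,"rx":0,"ry":0,"rz":7.15},{"jaw":-0.3,"tx":0,"ty":0,"tz":0,"rx":0,"ry":0,"rz":7.15},{"jaw":-0.3,"tx":0,"ty":0,"tz":0,"rx":0,"ry":0,"rz":7.15},{"jaw":-0.3,"tx":0,"ty":0,"tz":0,"rx":0,"ry":0,"rz":7.15},{"jaw":-0.3,"tx":0,"ty":0,"tz":0,"rx":0,"ry":0,"rz":7.15},{"jaw":-0.3,"tx":0,"ty":0,"tz":0,"rx":0,"ry":0,"rz":7.15},{"jaw":-0.3,"tx":0,"ty":0,"tz":0,"rx":0,"ry":0,"rz":7.15}]' 40
python3 -m handwheel '[{"jaw":-0.3,"tx":0,"ty":0,"tz":0,"rx":0,"ry":0,"rz":7.15},{"jaw":-0.3,"tx":0,"ty":0,"tz":0,"rx":0,"ry":0,"rz":7.15},{"jaw":-0.3,"tx":0,"ty":0,"tz":0,"rx":0,"ry":0,"rz":7.15},{"jaw":-0.3,"tx":0,"ty":0,"tz":0,"rx":0,"ry":0,"rz":7.15},{"jaw":-0.3,"tx":0,"ty":0,"tz":0,"rx":0,"ry":0,"rz":7.15},{"jaw":-0.3,"tx":0,"ty":0,"tz":0,"rx":0,"ry":0,"rz":7.15},{"jaw":-0.3,"tx":0,"ty":0,"tz":0,"rx":0,"ry":0,"rz":7.15},{"jaw":-0.3,"tx":0,"ty":0,"tz":0,"rx":0,"ry":0,"rz":7.15},{"jaw":-0.3,"tx":0,"ty":0,"tz":0,"rx":0,"ry":0,"rz":7.15},{"jaw":-0.3,"tx":0,"ty":0,"tz":0,"rx":0,"ry":0,"rz":0}]' 40
python3 d.py .4022 -.2174 62.8
```

```text
clock: 16.67
tcp_pos: [0.4017, -0.2176, 0.1946]
ee_rot: [-3.141, -0.0, -2.806]
force: [-0.4, -0.3, 0.7]
width: 0.35
clock: 17.5
tcp_pos: [0.4017, -0.2175, 0.1947]
ee_rot: [-3.141, 0.001, 2.23]
force: [-0.6, -0.1, 0.5]
width: 0.347
clock: 18.33
tcp_pos: [0.4018, -0.2174, 0.1948]
ee_rot: [3.141, 0.001, 1.109]
force: [-0.2, -0.5, 1.0]
width: 0.352
t 18.33 p [ 0.4018 -0.2174  0.1948] rpy [1.7996e+02 3.0000e-02 6.3540e+01] q [ 0.83  0.31 -0.51  2.05  0.21  0.83 -0.26] w 0.352 F [-0.2 -0.5  1. ] M [-0.02 -0.02 -0.  ]
tx 0.1 ty 0.4 rz 0.7
```

```bash
python3 -m handwheel '[{"jaw":-0.3,"tx":0,"ty":0,"tz":15,"rx":0,"ry":0,"rz":0.7},{"jaw":-0.3,"tx":0,"ty":0,"tz":15,"rx":0,"ry":0,"rz":0},{"jaw":-1,"tx":0,"ty":0,"tz":0,"rx":0,"ry":0,"rz":0},{"jaw":-1,"tx":0,"ty":0,"tz":0,"rx":0,"ry":0,"rz":0},{"jaw":-1,"tx":0,"ty":0,"tz":0,"rx":0,"ry":0,"rz":0},{"jaw":-1,"tx":0,"ty":0,"tz":0,"rx":0,"ry":0,"rz":0},{"jaw":-1,"tx":0,"ty":0,"tz":0,"rx":0,"ry":0,"rz":0}]' 40
python3 -m handwheel '[{"jaw":-1,"tx":0,"ty":0,"tz":0,"rx":0,"ry":0,"rz":-4},{"jaw":-1,"tx":0,"ty":0,"tz":-0.18,"rx":0,"ry":0,"rz":-7.1},{"jaw":-1,"tx":0,"ty":0,"tz":-0.18,"rx":0,"ry":0,"rz":-7.1},{"jaw":-1,"tx":0,"ty":0,"tz":-0.18,"rx":0,"ry":0,"rz":-7.1},{"jaw":-1,"tx":0,"ty":0,"tz":-0.18,"rx":0,"ry":0,"rz":-7.1},{"jaw":-1,"tx":0,"ty":0,"tz":-0.18,"rx":0,"ry":0,"rz":-7.1},{"jaw":-1,"tx":0,"ty":0,"tz":-0.18,"rx":0,"ry":0,"rz":-7.1},{"jaw":-1,"tx":0,"ty":0,"tz":-0.18,"rx":0,"ry":0,"rz":-7.1},{"jaw":-1,"tx":0,"ty":0,"tz":-0.18,"rx":0,"ry":0,"rz":-7.1},{"jaw":-1,"tx":0,"ty":0,"tz":-0.18,"rx":0,"ry":0,"rz":-7.1}]' 40
python3 -m handwheel '[{"jaw":-1,"tx":0,"ty":0,"tz":-0.18,"rx":0,"ry":0,"rz":-7.1},{"jaw":-1,"tx":0,"ty":0,"tz":-0.18,"rx":0,"ry":0,"rz":-7.1},{"jaw":-1,"tx":0,"ty":0,"tz":-0.18,"rx":0,"ry":0,"rz":-7.1},{"jaw":-1,"tx":0,"ty":0,"tz":-0.18,"rx":0,"ry":0,"rz":-7.1},{"jaw":-1,"tx":0,"ty":0,"tz":-0.18,"rx":0,"ry":0,"rz":-7.1},{"jaw":-1,"tx":0,"ty":0,"tz":-0.18,"rx":0,"ry":0,"rz":-7.1},{"jaw":-1,"tx":0,"ty":0,"tz":-0.18,"rx":0,"ry":0,"rz":-7.1},{"jaw":-1,"tx":0,"ty":0,"tz":-0.18,"rx":0,"ry":0,"rz":-7.1},{"jaw":-1,"tx":0,"ty":0,"tz":-0.18,"rx":0,"ry":0,"rz":-7.1},{"jaw":-1,"tx":0,"ty":0,"tz":-0.18,"rx":0,"ry":0,"rz":-7.1}]' 40
python3 d.py .4022 -.2174 244
```

```text
clock: 18.92
tcp_pos: [0.402, -0.2174, 0.1651]
ee_rot: [3.141, 0.0, 1.103]
force: [0.8, 0.6, -0.5]
width: 0.154
clock: 19.75
tcp_pos: [0.402, -0.2174, 0.1667]
ee_rot: [3.141, 0.001, 2.294]
force: [1.0, 0.8, -0.2]
width: 0.157
clock: 20.58
tcp_pos: [0.402, -0.2174, 0.1685]
ee_rot: [-3.141, 0.0, -2.751]
force: [-0.2, 1.1, 0.9]
width: 0.155
t 20.58 p [ 0.402  -0.2174  0.1685] rpy [-1.7996e+02  2.0000e-02 -1.5760e+02] q [ 1.24  0.53 -1.05  2.05  0.6   0.9   1.82] w 0.155 F [-0.2  1.1  0.9] M [ 0.46  0.08 -0.05]
tx -0.2 ty -0.1 rz -401.6
```

```bash
python3 -m handwheel '[{"jaw":-1,"tx":0,"ty":0,"tz":-0.18,"rx":0,"ry":0,"rz":-7.1},{"jaw":-1,"tx":0,"ty":0,"tz":-0.18,"rx":0,"ry":0,"rz":-7.1},{"jaw":-1,"tx":0,"ty":0,"tz":-0.18,"rx":0,"ry":0,"rz":-7.1},{"jaw":-1,"tx":0,"ty":0,"tz":-0.18,"rx":0,"ry":0,"rz":-7.1},{"jaw":-1,"tx":0,"ty":0,"tz":-0.18,"rx":0,"ry":0,"rz":-7.1},{"jaw":-1,"tx":0,"ty":0,"tz":-0.18,"rx":0,"ry":0,"rz":-7.1},{"jaw":-1,"tx":0,"ty":0,"tz":-0.18,"rx":0,"ry":0,"rz":-4}]' 40
python3 d.py .4022 -.2174 64
python3 -m handwheel '[{"jaw":-1,"tx":0,"ty":0,"tz":-2,"rx":0,"ry":0,"rz":0},{"jaw":-1,"tx":0,"ty":0,"tz":-2,"rx":0,"ry":0,"rz":0},{"jaw":-1,"tx":0,"ty":0,"tz":0,"rx":0,"ry":0,"rz":0}]' 40
python3 d.py .4022 -.2174 64
```

```text
clock: 21.17
tcp_pos: [0.402, -0.2173, 0.1696]
ee_rot: [-3.141, 0.0, -1.937]
force: [0.3, 0.4, 0.6]
width: 0.154
t 21.17 p [ 0.402  -0.2173  0.1696] rpy [-1.7998e+02  1.0000e-02 -1.1099e+02] q [ 1.33  0.63 -1.21  2.05  0.72  0.98  2.52] w 0.154 F [0.3 0.4 0.6] M [ 0.33 -0.   -0.02]
tx -0.0 ty -0.3 rz -175.0
clock: 21.42
tcp_pos: [0.4018, -0.2174, 0.1736]
ee_rot: [-3.141, -0.0, -1.946]
force: [0.5, 0.3, -2.1]
width: 0.153
t 21.42 p [ 0.4018 -0.2174  0.1736] rpy [-1.7998e+02 -2.0000e-02 -1.1148e+02] q [ 1.33  0.62 -1.21  2.04  0.71  0.98  2.52] w 0.153 F [ 0.5  0.3 -2.1] M [ 0.43 -0.13 -0.03]
tx -0.1 ty -0.3 rz -175.5
```

The wrist carries only the lid's weight (-2 N) after a 4 mm lift, so the lid is free. I'll lift it straight up.

```bash
python3 -m handwheel '[{"jaw":-1,"tx":0,"ty":0,"tz":-5,"rx":0,"ry":0,"rz":0},{"jaw":-1,"tx":0,"ty":0,"tz":-8,"rx":0,"ry":0,"rz":0},{"jaw":-1,"tx":0,"ty":0,"tz":-8,"rx":0,"ry":0,"rz":0},{"jaw":-1,"tx":0,"ty":0,"tz":-8,"rx":0,"ry":0,"rz":0},{"jaw":-1,"tx":0,"ty":0,"tz":-8,"rx":0,"ry":0,"rz":0},{"jaw":-1,"tx":0,"ty":0,"tz":-8,"rx":0,"ry":0,"rz":0},{"jaw":-1,"tx":0,"ty":0,"tz":-8,"rx":0,"ry":0,"rz":0},{"jaw":-1,"tx":0,"ty":0,"tz":-5,"rx":0,"ry":0,"rz":0},{"jaw":-1,"tx":0,"ty":0,"tz":0,"rx":0,"ry":0,"rz":0}]' 40
python3 d.py .45 .13 180
python3 - <<'E'
from h import *
snap('side','side4');snap('top','top4')
E
```

```text
clock: 22.17
tcp_pos: [0.4024, -0.2175, 0.2324]
ee_rot: [-3.14, -0.001, -1.944]
force: [0.5, -0.2, -2.3]
width: 0.156
t 22.17 p [ 0.4024 -0.2175  0.2324] rpy [-1.7989e+02 -5.0000e-02 -1.1136e+02] q [ 1.38  0.49 -1.23  1.99  0.54  1.05  2.66] w 0.156 F [ 0.5 -0.2 -2.3] M [ 0.09 -0.08 -0.04]
tx -341.0 ty 82.2 rz -291.4
```

View pics/side4.png

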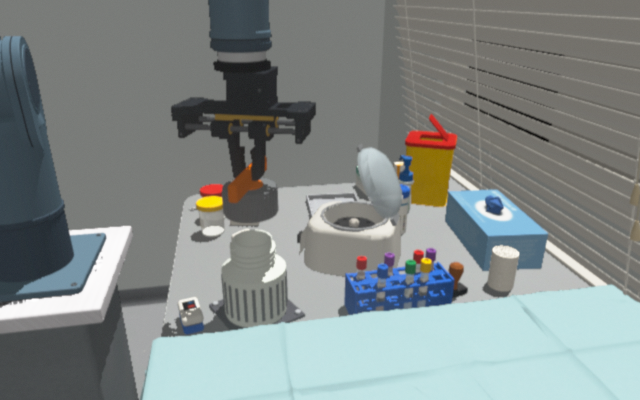

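View pics/top4.png

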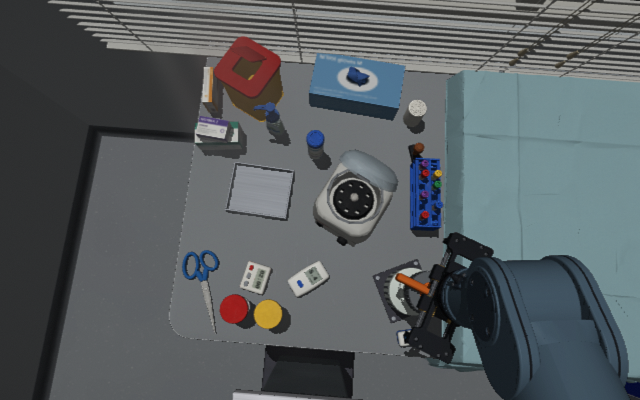

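The lid hangs clear and level at (250,195), with the neck open below it at (252,245). The bystanders have not moved. Before translating I'll rotate away from the joint limits.

```bash
python3 -m handwheel '[{"jaw":-1,"tx":0,"ty":0,"tz":0,"rx":0,"ry":0,"rz":4},{"jaw":-1,"tx":0,"ty":0,"tz":0,"rx":0,"ry":0,"rz":7.1},{"jaw":-1,"tx":0,"ty":0,"tz":0,"rx":0,"ry":0,"rz":7.1},{"jaw":-1,"tx":0,"ty":0,"tz":0,"rx":0,"ry":0,"rz":7.1},{"jaw":-1,"tx":0,"ty":0,"tz":0,"rx":0,"ry":0,"rz":7.1},{"jaw":-1,"tx":0,"ty":0,"tz":0,"rx":0,"ry":0,"rz":7.1},{"jaw":-1,"tx":0,"ty":0,"tz":0,"rx":0,"ry":0,"rz":7.1},{"jaw":-1,"tx":0,"ty":0,"tz":0,"rx":0,"ry":0,"rz":7.1},{"jaw":-1,"tx":0,"ty":0,"tz":0,"rx":0,"ry":0,"rz":7.1},{"jaw":-1,"tx":0,"ty":0,"tz":0,"rx":0,"ry":0,"rz":7.1}]' 40
python3 d.py .46 .13 180
```

```text
clock: 23.1
tcp_pos: [0.4014, -0.217, 0.2306]
ee_rot: [3.141, -0.001, -3.134]
force: [-0.3, -0.4, -2.3]
width: 0.155
t 23.1 p [ 0.4014 -0.217   0.2306] rpy [ 1.7996e+02 -5.0000e-02 -1.7958e+02] q [ 1.2   0.36 -0.95  2.    0.36  0.96  1.64] w 0.155 F [-0.3 -0.4 -2.3] M [ 0.03 -0.16  0.01]
tx -61.2 ty 346.6 rz -359.6
```

```bash
python3 -m handwheel '[{"jaw":-1,"tx":-3,"ty":10,"tz":0,"rx":0,"ry":0,"rz":0},{"jaw":-1,"tx":-5,"ty":20,"tz":0,"rx":0,"ry":0,"rz":0},{"jaw":-1,"tx":-6,"ty":25,"tz":0,"rx":0,"ry":0,"rz":0},{"jaw":-1,"tx":-6,"ty":25,"tz":0,"rx":0,"ry":0,"rz":0},{"jaw":-1,"tx":-6,"ty":25,"tz":0,"rx":0,"ry":0,"rz":0},{"jaw":-1,"tx":-6,"ty":25,"tz":0,"rx":0,"ry":0,"rz":0},{"jaw":-1,"tx":-6,"ty":25,"tz":0,"rx":0,"ry":0,"rz":0},{"jaw":-1,"tx":-6,"ty":25,"tz":0,"rx":0,"ry":0,"rz":0},{"jaw":-1,"tx":-6,"ty":25,"tz":0,"rx":0,"ry":0,"rz":0},{"jaw":-1,"tx":-6,"ty":25,"tz":0,"rx":0,"ry":0,"rz":0}]' 40
python3 d.py .46 .13 180
```

```text
clock: 23.93
tcp_pos: [0.4543, 0.0156, 0.2308]
ee_rot: [3.141, -0.001, -3.123]
force: [0.3, 0.6, -3.0]
width: 0.153
t 23.93 p [0.4543 0.0156 0.2308] rpy [ 1.7998e+02 -4.0000e-02 -1.7895e+02] q [ 0.71  0.38 -1.    2.    0.38  0.97  1.1 ] w 0.153 F [ 0.3  0.6 -3. ] M [-0.01 -0.21  0.01]
tx -7.8 ty 114.3 rz -359.0
```

```bash
python3 -m handwheel '[{"jaw":-1,"tx":-5,"ty":25,"tz":0,"rx":0,"ry":0,"rz":0},{"jaw":-1,"tx":-10,"ty":25,"tz":0,"rx":0,"ry":0,"rz":0},{"jaw":-1,"tx":-15,"ty":22,"tz":0,"rx":0,"ry":0,"rz":0},{"jaw":-1,"tx":-20,"ty":18,"tz":0,"rx":0,"ry":0,"rz":0},{"jaw":-1,"tx":-22,"ty":13,"tz":0,"rx":0,"ry":0,"rz":0},{"jaw":-1,"tx":-25,"ty":8,"tz":0,"rx":0,"ry":0,"rz":0},{"jaw":-1,"tx":-25,"ty":6,"tz":0,"rx":0,"ry":0,"rz":0},{"jaw":-1,"tx":-20,"ty":4,"tz":0,"rx":0,"ry":0,"rz":0},{"jaw":-1,"tx":-12,"ty":3,"tz":0,"rx":0,"ry":0,"rz":0},{"jaw":-1,"tx":-5,"ty":2,"tz":0,"rx":0,"ry":0,"rz":0}]' 40
python3 d.py .615 .148 180
python3 - <<'E'
from h import *
c=snap('top','top5');snap('side','side5')
E
```

```text
clock: 24.77
tcp_pos: [0.6129, 0.1428, 0.2302]
ee_rot: [3.14, -0.001, -3.125]
force: [-0.1, -0.9, -2.8]
width: 0.16
t 24.77 p [0.6129 0.1428 0.2302] rpy [ 1.7993e+02 -5.0000e-02 -1.7905e+02] q [ 0.28  0.67 -0.87  1.57  0.54  1.16  0.88] w 0.16 F [-0.1 -0.9 -2.8] M [ 0.09 -0.11 -0.01]
tx -2.2 ty 5.2 rz -359.0
```

View pics/top5.png

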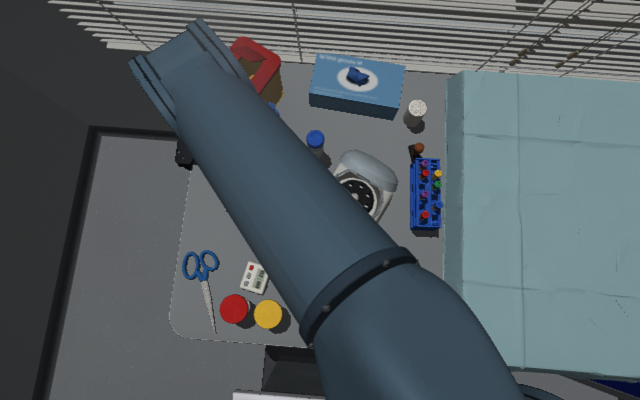

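View pics/side5.png

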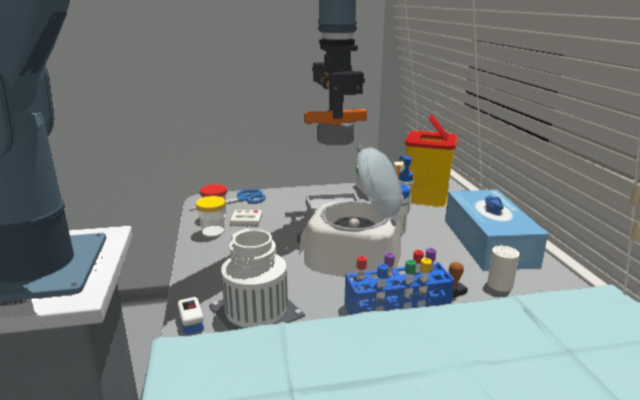

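The lid hangs level at (335,130), above the tray near (330,205). Now I'll go down: about 173 mm until it seats.

```bash
python3 -m handwheel '[{"jaw":-1,"tx":-1,"ty":3,"tz":5,"rx":0,"ry":0,"rz":0},{"jaw":-1,"tx":-1,"ty":2,"tz":10,"rx":0,"ry":0,"rz":0},{"jaw":-1,"tx":0,"ty":0,"tz":15,"rx":0,"ry":0,"rz":0},{"jaw":-1,"tx":0,"ty":0,"tz":15,"rx":0,"ry":0,"rz":0},{"jaw":-1,"tx":0,"ty":0,"tz":15,"rx":0,"ry":0,"rz":0},{"jaw":-1,"tx":0,"ty":0,"tz":15,"rx":0,"ry":0,"rz":0},{"jaw":-1,"tx":0,"ty":0,"tz":15,"rx":0,"ry":0,"rz":0},{"jaw":-1,"tx":0,"ty":0,"tz":12,"rx":0,"ry":0,"rz":0},{"jaw":-1,"tx":0,"ty":0,"tz":8,"rx":0,"ry":0,"rz":0},{"jaw":-1,"tx":0,"ty":0,"tz":0,"rx":0,"ry":0,"rz":0}]' 40
python3 d.py .615 .148 180
python3 - <<'E'
from h import *
snap('side','side6')
E
```

```text
clock: 25.7
tcp_pos: [0.6129, 0.1461, 0.1189]
ee_rot: [-3.141, -0.003, -3.128]
force: [-0.3, -0.6, -2.5]
width: 0.157
t 25.7 p [0.6129 0.1461 0.1189] rpy [-1.7996e+02 -1.7000e-01 -1.7924e+02] q [ 0.22  0.79 -0.79  1.64  0.65  0.99  0.79] w 0.157 F [-0.3 -0.6 -2.5] M [ 0.11 -0.07  0.  ]
tx -2.1 ty 1.9 rz -359.2
```

View pics/side6.png

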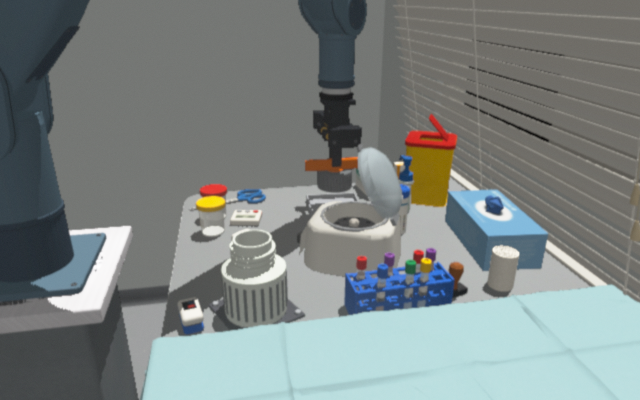

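```bash
python3 -m handwheel '[{"jaw":-1,"tx":-1,"ty":1,"tz":8,"rx":0,"ry":0,"rz":0},{"jaw":-1,"tx":-1,"ty":0,"tz":10,"rx":0,"ry":0,"rz":0},{"jaw":-1,"tx":0,"ty":0,"tz":10,"rx":0,"ry":0,"rz":0},{"jaw":-1,"tx":0,"ty":0,"tz":10,"rx":0,"ry":0,"rz":0},{"jaw":-1,"tx":0,"ty":0,"tz":8,"rx":0,"ry":0,"rz":0},{"jaw":-1,"tx":0,"ty":0,"tz":5,"rx":0,"ry":0,"rz":0},{"jaw":-1,"tx":0,"ty":0,"tz":3,"rx":0,"ry":0,"rz":0},{"jaw":-1,"tx":0,"ty":0,"tz":2,"rx":0,"ry":0,"rz":0},{"jaw":-1,"tx":0,"ty":0,"tz":0,"rx":0,"ry":0,"rz":0}]' 40
python3 d.py .615 .148 180
```

```text
clock: 26.5
tcp_pos: [0.6159, 0.1476, 0.0649]
ee_rot: [-3.142, -0.0, -3.128]
force: [-1.0, -0.5, -1.8]
width: 0.154
t 26.5 p [0.6159 0.1476 0.0649] rpy [-1.8000e+02 -1.0000e-02 -1.7924e+02] q [ 0.19  0.86 -0.75  1.65  0.71  0.91  0.75] w 0.154 F [-1.  -0.5 -1.8] M [ 0.11 -0.13 -0.01]
tx 0.9 ty 0.4 rz -359.2
```

```bash
python3 -m handwheel '[{"jaw":-1,"tx":0,"ty":0,"tz":2,"rx":0,"ry":0,"rz":0},{"jaw":-1,"tx":0,"ty":0,"tz":2,"rx":0,"ry":0,"rz":0},{"jaw":-1,"tx":0,"ty":0,"tz":1,"rx":0,"ry":0,"rz":0},{"jaw":-1,"tx":0,"ty":0,"tz":0,"rx":0,"ry":0,"rz":0}]' 40
python3 -m handwheel '[{"jaw":-1,"tx":0,"ty":0,"tz":1,"rx":0,"ry":0,"rz":0},{"jaw":-1,"tx":0,"ty":0,"tz":1,"rx":0,"ry":0,"rz":0},{"jaw":-1,"tx":0,"ty":0,"tz":0,"rx":0,"ry":0,"rz":0}]' 40
```

```text
clock: 26.83
tcp_pos: [0.6159, 0.1475, 0.06]
ee_rot: [-3.141, -0.0, -3.128]
force: [-0.9, -0.8, -1.6]
width: 0.155
clock: 27.08
tcp_pos: [0.6158, 0.1476, 0.058]
ee_rot: [-3.141, -0.0, -3.128]
force: [0.5, -0.2, -1.5]
width: 0.154
```

```bash
python3 -m handwheel '[{"jaw":-1,"tx":0,"ty":0,"tz":1,"rx":0,"ry":0,"rz":0},{"jaw":-1,"tx":0,"ty":0,"tz":0,"rx":0,"ry":0,"rz":0}]' 40
python3 -m handwheel '[{"jaw":-1,"tx":0,"ty":0,"tz":1,"rx":0,"ry":0,"rz":0},{"jaw":-1,"tx":0,"ty":0,"tz":0,"rx":0,"ry":0,"rz":0}]' 40
```

```text
clock: 27.25
tcp_pos: [0.6164, 0.1479, 0.0578]
ee_rot: [3.141, 0.001, -3.128]
force: [-0.6, -0.3, 2.7]
width: 0.152
clock: 27.42
tcp_pos: [0.6169, 0.1483, 0.0578]
ee_rot: [3.141, 0.002, -3.128]
force: [-2.4, -0.5, 8.4]
width: 0.154
```

The lid touched down at z = 0.0578 and the force swung to +8 N. I'll ease back 1 mm and look before releasing.

```bash
python3 -m handwheel '[{"jaw":-1,"tx":0,"ty":0,"tz":-1,"rx":0,"ry":0,"rz":0},{"jaw":-1,"tx":0,"ty":0,"tz":0,"rx":0,"ry":0,"rz":0}]' 40
python3 - <<'E'
from h import *
c=snap('side','side7'); im=c['color'][130:260,260:420,::-1]
cv2.imwrite('pics/crop7.png',cv2.resize(im,None,fx=4.5,fy=4.5,interpolation=cv2.INTER_CUBIC))
E
```

```text
clock: 27.58
tcp_pos: [0.6163, 0.1479, 0.0578]
ee_rot: [3.141, 0.001, -3.128]
force: [-0.8, -0.7, 4.6]
width: 0.155
```

View pics/crop7.png

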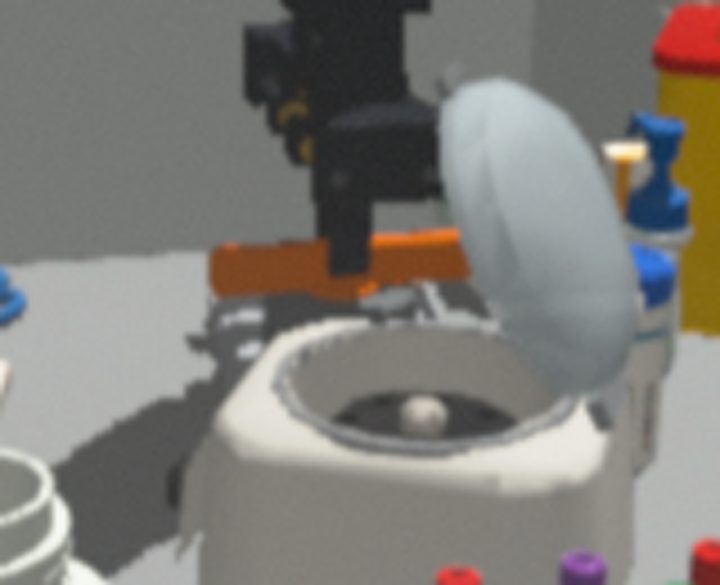

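The bar is level in the crop at (340,265) and the lid rests on the tray. Releasing now.

```bash
python3 -m handwheel '[{"jaw":-0.7,"tx":0,"ty":0,"tz":0,"rx":0,"ry":0,"rz":0},{"jaw":-0.5,"tx":0,"ty":0,"tz":0,"rx":0,"ry":0,"rz":0},{"jaw":-0.2,"tx":0,"ty":0,"tz":0,"rx":0,"ry":0,"rz":0},{"jaw":-0.2,"tx":0,"ty":0,"tz":0,"rx":0,"ry":0,"rz":0},{"jaw":-0.2,"tx":0,"ty":0,"tz":0,"rx":0,"ry":0,"rz":0},{"jaw":-0.2,"tx":0,"ty":0,"tz":-5,"rx":0,"ry":0,"rz":0},{"jaw":-0.2,"tx":0,"ty":0,"tz":-10,"rx":0,"ry":0,"rz":0},{"jaw":-0.2,"tx":0,"ty":0,"tz":-20,"rx":0,"ry":0,"rz":0},{"jaw":-0.2,"tx":0,"ty":0,"tz":-25,"rx":0,"ry":0,"rz":0},{"jaw":-0.2,"tx":0,"ty":0,"tz":-25,"rx":0,"ry":0,"rz":0}]' 40
python3 -m handwheel '[{"jaw":-0.2,"tx":0,"ty":0,"tz":-30,"rx":0,"ry":0,"rz":0},{"jaw":-0.2,"tx":0,"ty":0,"tz":-30,"rx":0,"ry":0,"rz":0},{"jaw":-0.2,"tx":0,"ty":0,"tz":-30,"rx":0,"ry":0,"rz":0},{"jaw":-0.2,"tx":0,"ty":0,"tz":-20,"rx":0,"ry":0,"rz":0},{"jaw":-0.2,"tx":0,"ty":0,"tz":0,"rx":0,"ry":0,"rz":0}]' 40
python3 d.py .45 0 180
python3 - <<'E'
from h import *
c=snap('side','side8'); im=c['color'][130:260,260:420,::-1]
cv2.imwrite('pics/crop8.png',cv2.resize(im,None,fx=4.5,fy=4.5,interpolation=cv2.INTER_CUBIC))
E
```

```text
clock: 28.47
tcp_pos: [0.6157, 0.1477, 0.1437]
ee_rot: [3.141, -0.0, -3.128]
force: [0.5, 0.1, 0.1]
width: 0.404
clock: 28.88
tcp_pos: [0.6179, 0.1492, 0.2581]
ee_rot: [3.139, 0.008, -3.128]
force: [-0.1, 0.5, 0.4]
width: 0.401
t 28.88 p [0.6179 0.1492 0.2581] rpy [ 179.86    0.45 -179.23] q [ 0.27  0.65 -0.89  1.53  0.53  1.21  0.88] w 0.401 F [-0.1  0.5  0.4] M [ 0.09 -0.15 -0.03]
tx 169.9 ty -146.9 rz -359.2
```

View pics/crop8.png

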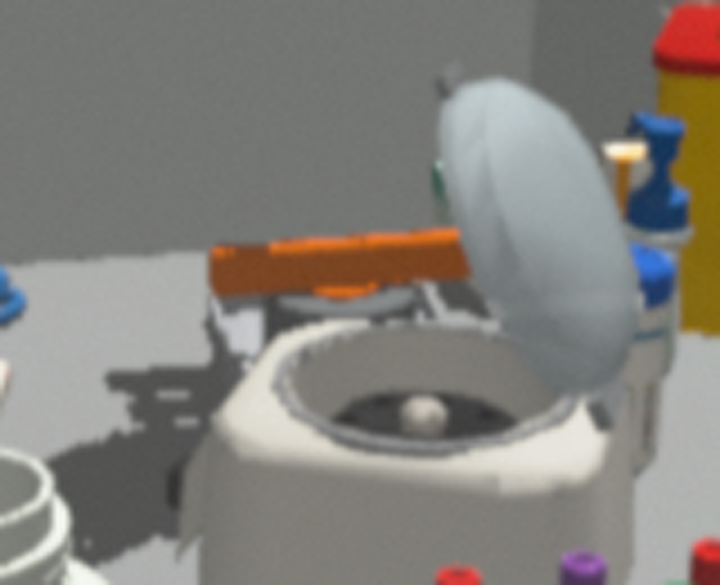

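The lid stands free on the tray, with the bar at crop (340,265). I'll draw the arm back so the top camera can check flatness and the bystanders.

```bash
python3 -m handwheel '[{"jaw":-0.2,"tx":10,"ty":-5,"tz":0,"rx":0,"ry":0,"rz":0},{"jaw":-0.2,"tx":25,"ty":-10,"tz":0,"rx":0,"ry":0,"rz":0},{"jaw":-0.2,"tx":25,"ty":-15,"tz":0,"rx":0,"ry":0,"rz":0},{"jaw":-0.2,"tx":25,"ty":-25,"tz":0,"rx":0,"ry":0,"rz":0},{"jaw":-0.2,"tx":25,"ty":-30,"tz":0,"rx":0,"ry":0,"rz":0},{"jaw":-0.2,"tx":25,"ty":-30,"tz":0,"rx":0,"ry":0,"rz":0},{"jaw":-0.2,"tx":15,"ty":-35,"tz":0,"rx":0,"ry":0,"rz":0},{"jaw":-0.2,"tx":10,"ty":-35,"tz":0,"rx":0,"ry":0,"rz":0},{"jaw":-0.2,"tx":5,"ty":-35,"tz":0,"rx":0,"ry":0,"rz":0},{"jaw":-0.2,"tx":5,"ty":-35,"tz":0,"rx":0,"ry":0,"rz":0}]'
python3 -m handwheel '[{"jaw":-0.2,"tx":0,"ty":-35,"tz":0,"rx":0,"ry":0,"rz":0},{"jaw":-0.2,"tx":0,"ty":-35,"tz":0,"rx":0,"ry":0,"rz":0},{"jaw":-0.2,"tx":0,"ty":-35,"tz":0,"rx":0,"ry":0,"rz":0},{"jaw":-0.2,"tx":0,"ty":-20,"tz":0,"rx":0,"ry":0,"rz":0},{"jaw":-0.2,"tx":0,"ty":0,"tz":0,"rx":0,"ry":0,"rz":0}]'
python3 - <<'E'
from h import *
c=snap('top','top9'); w=cloud(c); p=w[140:240,210:310].reshape(-1,3)
b=p[(p[:,2]>.062)&(p[:,2]<.1)]; print('bar',len(b),b.min(0).round(3),b.max(0).round(3),cv2.minAreaRect((b[:,:2]*1000).astype(np.float32)))
for lo,hi,n in((.064,.1,'bar'),(.040,.054,'top')):
    q=p[(p[:,2]>lo)&(p[:,2]<hi)]; A=np.c_[q[:,:2]-q[:,:2].mean(0),np.ones(len(q))]
    print(n,len(q),np.linalg.lstsq(A,q[:,2],rcond=None)[0].round(4))
w0=cloud(np.load('pics/top0.npz'))
for nm,(u,v) in dict(vial=(315,138),meter=(308,279),timer=(255,277)).items(): print(nm,w0[v,u].round(3),w[v,u].round(3))
E
```

```text
clock: 29.77
tcp_pos: [0.4476, -0.1114, 0.2516]
ee_rot: [-3.141, -0.002, -3.128]
force: [0.2, 0.5, 0.8]
width: 0.399
clock: 30.18
tcp_pos: [0.4493, -0.2398, 0.2508]
ee_rot: [-3.141, -0.002, -3.136]
force: [0.0, -0.7, -0.4]
width: 0.404
bar 406 [0.547 0.032 0.062] [0.717 0.257 0.099] ((631.5491943359375, 143.7971649169922), (169.54078674316406, 224.87542724609375), 0.4700535833835602)
bar 396 [ 0.0252 -0.0824  0.0707]
top 718 [0.0104 0.0073 0.0459]
vial [0.725 0.019 0.103] [0.725 0.019 0.103]
meter [0.41  0.011 0.016] [0.41  0.011 0.02 ]
timer [0.405 0.135 0.013] [0.405 0.135 0.013]
```

View pics/top9.png

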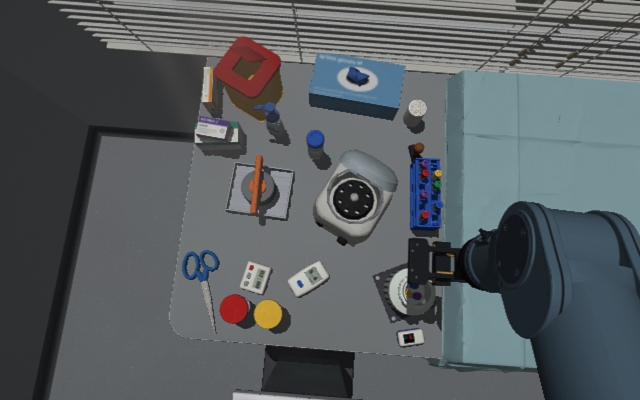

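The lid sits in the tray at (258,188). Its flat top is at z = 0.046 (expected 0.004 + 0.042) with a fitted tilt of about 0.013 rad. The vial, meter and timer are in place, so I'll hand in.

```bash
python3 - <<'E'
from station import bot
print(bot.finish_job())
E
```

```text
the job is handed in; nothing more can be done
None
```

I unscrewed the lid, lifted it straight off and set it down in the steel tray. I then let go, drew the arm clear and handed the job in at about 30 s; no verdict came back.

- **Unscrewing:** I pinched the bar and turned it anticlockwise in four strokes with regrasps, about 775° in all. The gripper rose about 20 mm with the thread. A 4 mm test lift showed only the lid's weight (about 2 N), so the thread had let go.
- **Setting down:** I lowered it slowly, about 1 mm per row at the end. It touched at tool height 0.058 m (expected 0.057 m) and I pressed to 8 N before easing off. The gripper let go at (0.616, 0.148), against a measured tray centre of (0.615, 0.148).
- **Last checks:** The lid's flat top measured 0.046 m, which matches the lid standing on the tray floor. The fitted tilt was about 0.013 rad, under the 0.06 limit. The depth readings at the vial and timer had not changed. The meter's position agreed too, but its height reading differed by 4 mm, which I put down to depth noise. The arm stood clear with near-zero wrist force.
- **Failed check:** A separate fit to the bar's points was unusable because objects behind the tray got into it. I relied on the flat-top fit and the pictures instead.

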